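# Wiggle-test the holding posts of a shaker platform

### The arm

A 7-joint arm with a two-finger parallel gripper is mounted at the origin on a cart in front of the work surface, level with it; the furniture and walls round the work are solid. World frame = base frame: x ahead of the robot, y to its left, z up, the work surface at z = 0. Lengths are in m, angles in degrees, forces in N, time in s.
With the tool pointing down it reaches from about 0.425 to 0.875 m from the base axis. Payload 4.7 kg.
Tool frame: the origin (TCP) lies between the finger pads; the fingertips stand env.tip_reach ahead of it and the grasp point (between the pads) lies 2 mm behind it (env.tip_reach is the distance from the TCP to the fingertips, in m); z points along the fingers, y is the line along which they close (so a half turn about z gives the same grasp; the last joint's range is limited). The gripper opens to 87 mm and grips with 3 to 60 N. Pads are 19 mm wide; open, the fingers measure 117 mm over their backs; the gripper's body (75 mm by 190 mm) begins 51 mm behind the grasp point.
Start: joints at [64.807, 18.392, -4.016, 83.108, 1.295, 78.541, -3.26], TCP at [0.285, -0.584, 0.24] pointing down, gripper open.
Joint ranges: [-163.93, 163.93], [-17.29, 119.83], [-79.2, 71.16], [3.27, 140.29], [-89.18, 269.18], [5.43, 117.66], [-154.24, 154.24]. Speed limits (degrees/s): [147.25, 147.25, 180, 180, 180, 180, 180].

### API

Orientations are given as [roll, pitch, yaw] about the fixed x, y, z axes, in that order (R = Rz(yaw) Ry(pitch) Rx(roll)).
In Python, from cell import env gives the robot as it stands.
- The arm moves only by the shell command python3 steer.py FILE [FORCE], which reads ROWS from the file FILE. ROWS is a JSON object whose key "steps" holds a list of rows, 1 to 8 of them, each of 5 numbers: dx, dy, dz in cm, then a turn about the tool's z in units of 10 degrees, then the finger opening in m; each row is the pose to reach, as a shift and turn from the pose commanded when the command began, along the tool's axes at that moment; what a row does not reach only later rows make up. A row lasts 1/12 s, in which the tool goes at most 0.0417 m and 7.16 degrees, less where a joint would pass 70% of its speed; a pose out of reach is approached as far as the arm can. The fingers move at their own pace and stop on an object; FORCE is the grip in N (left out, the last holds). Time passes only in rows, so rows that do not move let the fingers close. It prints the time, the measured TCP pose, the force, the opening and the grip force at its end. Input that does not fit is refused with a message, and nothing moves.
- env.get_obs(): the state, without advancing time (a new reading comes with each control period).
- env.read_camera(name): name is "side" or "top" or "wrist"; returns a dict with "color" (384x512x3 uint8, blue, green, red), "fx", "fy", "cx", "cy" (pixels), "dist" ([k1, k2, p1, p2, k3] as OpenCV has them; the pictures are not rectified), "world_from_camera" (4x4, takes a point from camera to world coordinates). Camera axes: x right, y down, z forward; pixel columns grow to the right and rows downward; lengths in m; the calibration is good to about 2 mm. A picture is of the moment at which its call begins. There is no depth.
- env.sign_off(): hands the job in; it is judged then, once.
The state is a dict: "time_s": time; "qpos": joint angles; "joint_velocities": joint speeds; "effort": joint torques, N m; "tool_pos": TCP position; "tool_rot": TCP orientation; "force": force on the tool from outside, world axes, zero at the start; "wrist_torque": the same for the moment, N m; "grip_width": finger opening in m; "grasp_force": force on a finger pad.
Only numpy, scipy, OpenCV 4.12 (cv2) and the standard library are available. Lean on these libraries where they do the work, as an engineer would, in place of code of your own. Each camera call takes 0.05 s, during which the arm holds its last target. There are 200 camera calls.

### The job

Check the four holding posts of the shaker platform for play by wiggling each from side to side: some are loose in their sockets. Lift out every loose post and lower it foot first into the parts bin, and leave the firm ones fully seated. Keep the parts bin standing and do not disturb the measuring cylinder or the bottles.

Things in the scene. Friction and masses are not known exactly. Their poses are not given: they have to be found in the camera images.
- platform: Square aluminium shaker platform, fixed, 150 x 150 mm, plate top 12 mm above the worktop. At (+-40, +-40) mm along its x and y stand four alike grey socket bosses, 36 x 36 mm, tops 64 mm above the worktop, square bores 52 mm deep, a post in each. Origin: centre of its underside, on the worktop.
- post_round: Round-headed post: head is a cylinder of 24 mm diameter. Origin: centre of the flange's underside; z up the stem. Hidden square shank (at most 16 mm wide) 51 mm down; flange 31 mm across, 4 mm thick; stem 12 mm across; black head 44 to 70 mm above the origin; 121 mm long, about 80 g, loose. Starts upright in a socket, x and y along the platform's.
- post_round_foot (a point): Centre of the lower end of that post's shank, 51 mm below its origin. Hidden shank and bore together decide the fit, so place and head tell nothing. No clamp: firm or loose, a post lifts straight out easily.
- post_round_head (a point): Centre of the top of that post's head, 70 mm above its origin. Held by the head and slowly pushed with about 4 N either way, a firm post gives under 3.5 mm in all, a loose one 5 mm or more, alike in x and y. Rocked slowly 2.2 mm either way from rest, a firm one pushes back with some 4 to 10 N at the ends, a loose one hardly at all. One to three of the four posts are loose.
- post_bar: Bar-headed post: head is a bar 28 mm along its x, 12 mm along its y; grip either way. Origin: centre of the flange's underside; z up the stem. Hidden square shank (at most 16 mm wide) 51 mm down; flange 31 mm across, 4 mm thick; stem 12 mm across; black head 44 to 70 mm above the origin; 121 mm long, about 80 g, loose. Starts upright in a socket, x and y along the platform's.
- post_bar_foot (a point): Centre of the lower end of that post's shank, 51 mm below its origin. Hidden shank and bore together decide the fit, so place and head tell nothing. No clamp: firm or loose, a post lifts straight out easily.
- post_bar_head (a point): Centre of the top of that post's head, 70 mm above its origin. Held by the head and slowly pushed with about 4 N either way, a firm post gives under 3.5 mm in all, a loose one 5 mm or more, alike in x and y. Rocked slowly 2.2 mm either way from rest, a firm one pushes back with some 4 to 10 N at the ends, a loose one hardly at all. One to three of the four posts are loose.
- post_square: Square-headed post: head 20 x 20 mm, sides along its x and y. Origin: centre of the flange's underside; z up the stem. Hidden square shank (at most 16 mm wide) 51 mm down; flange 31 mm across, 4 mm thick; stem 12 mm across; black head 44 to 70 mm above the origin; 121 mm long, about 80 g, loose. Starts upright in a socket, x and y along the platform's.
- post_square_foot (a point): Centre of the lower end of that post's shank, 51 mm below its origin. Hidden shank and bore together decide the fit, so place and head tell nothing. No clamp: firm or loose, a post lifts straight out easily.
- post_square_head (a point): Centre of the top of that post's head, 70 mm above its origin. Held by the head and slowly pushed with about 4 N either way, a firm post gives under 3.5 mm in all, a loose one 5 mm or more, alike in x and y. Rocked slowly 2.2 mm either way from rest, a firm one pushes back with some 4 to 10 N at the ends, a loose one hardly at all. One to three of the four posts are loose.
- post_step: Slim-headed post: head is a cylinder of 15 mm diameter over a collar of 24 mm diameter (at 40 to 44 mm). Origin: centre of the flange's underside; z up the stem. Hidden square shank (at most 16 mm wide) 51 mm down; flange 31 mm across, 4 mm thick; stem 12 mm across; black head 44 to 70 mm above the origin; 121 mm long, about 80 g, loose. Starts upright in a socket, x and y along the platform's.
- post_step_foot (a point): Centre of the lower end of that post's shank, 51 mm below its origin. Hidden shank and bore together decide the fit, so place and head tell nothing. No clamp: firm or loose, a post lifts straight out easily.
- post_step_head (a point): Centre of the top of that post's head, 70 mm above its origin. Held by the head and slowly pushed with about 4 N either way, a firm post gives under 3.5 mm in all, a loose one 5 mm or more, alike in x and y. Rocked slowly 2.2 mm either way from rest, a firm one pushes back with some 4 to 10 N at the ends, a loose one hardly at all. One to three of the four posts are loose.
- bin: White plastic open parts bin, loose, 350 g, 112 x 112 mm outside, 85 mm high, walls and floor 3 to 5 mm thick, square to its x and y axes. Origin: centre of its underside. Three posts fit in it, each leaning on a wall with the head over the rim.
- tall_cylinder: Bystander: clear measuring cylinder, 246 mm high on a 66 mm foot, standing loose between platform and parts bin. Origin: centre of its underside.
- squeeze_bottle: Bystander: white wash bottle with a bent spout, 69 x 131 x 204 mm, loose, further back. Origin: centre of its underside.
- small_bottle: Bystander: dropper bottle, 25 mm diameter, 66 mm high, loose, at the front. Origin: centre of its underside.

How it is judged (in metres and radians):
At the end, for the whole second after the job is handed in: Every post that had play is in the parts bin, head up, foot no more than 45 mm above the bin's underside; every firm post is seated in its socket, within 6 mm and 0.1 rad of how it was; the bin stands upright (0.1 rad) on the worktop; posts and bin at rest ((((horizontal distance between post_round and bore_1 below 0.006 m or horizontal distance between post_round and bore_2 below 0.006 m or horizontal distance between post_round and bore_4 below 0.006 m) and distance of post_round from where it was at the start of the episode below 0.006 m and angle between post_round's own z axis and vertical below 0.1 rad) or (horizontal distance between post_round_foot and bin below 0.072 m and z of post_round_foot in the frame of bin below 0.045 m and z of post_round_head in the frame of bin above 0.06 m)) and linear speed of each of post_round, post_bar, post_square, post_step, bin below 0.03 m/s and ((horizontal distance between post_bar and bore_3 below 0.006 m and distance of post_bar from where it was at the start of the episode below 0.006 m and angle between post_bar's own z axis and vertical below 0.1 rad) or (horizontal distance between post_bar_foot and bin below 0.072 m and z of post_bar_foot in the frame of bin below 0.045 m and z of post_bar_head in the frame of bin above 0.06 m)) and (((horizontal distance between post_square and bore_1 below 0.006 m or horizontal distance between post_square and bore_2 below 0.006 m or horizontal distance between post_square and bore_4 below 0.006 m) and distance of post_square from where it was at the start of the episode below 0.006 m and angle between post_square's own z axis and vertical below 0.1 rad) or (horizontal distance between post_square_foot and bin below 0.072 m and z of post_square_foot in the frame of bin below 0.045 m and z of post_square_head in the frame of bin above 0.06 m)) and ((horizontal distance between post_step and bore_3 below 0.006 m and distance of post_step from where it was at the start of the episode below 0.006 m and angle between post_step's own z axis and vertical below 0.1 rad) or (horizontal distance between post_step_foot and bin below 0.072 m and z of post_step_foot in the frame of bin below 0.045 m and z of post_step_head in the frame of bin above 0.06 m)) and angle between bin's own z axis and vertical below 0.1 rad and height (world z) of bin below 0.01 m); the robot touches nothing.
It fails at once if a firm post drawn out of its socket by more than 12 mm ((horizontal distance between post_round and bore_1 below 0.012 m and height (world z) of post_round between 0.076 and 0.109 m) or (horizontal distance between post_round and bore_2 below 0.012 m and height (world z) of post_round between 0.076 and 0.109 m) or (horizontal distance between post_round and bore_4 below 0.012 m and height (world z) of post_round between 0.076 and 0.109 m) or (horizontal distance between post_bar and bore_3 below 0.012 m and height (world z) of post_bar between 0.076 and 0.109 m) or (horizontal distance between post_square and bore_1 below 0.012 m and height (world z) of post_square between 0.076 and 0.109 m) or (horizontal distance between post_square and bore_2 below 0.012 m and height (world z) of post_square between 0.076 and 0.109 m) or (horizontal distance between post_square and bore_4 below 0.012 m and height (world z) of post_square between 0.076 and 0.109 m) or (horizontal distance between post_step and bore_3 below 0.012 m and height (world z) of post_step between 0.076 and 0.109 m)).
It fails at once if a post let go above the parts bin with its foot more than about 50 mm over the parts bin's floor ((horizontal distance between post_round and bin below 0.07 m and z of post_round in the frame of bin above 0.105 m and contact force between the fingers and post_round below 0.05 N) or (horizontal distance between post_bar and bin below 0.07 m and z of post_bar in the frame of bin above 0.105 m and contact force between the fingers and post_bar below 0.05 N) or (horizontal distance between post_square and bin below 0.07 m and z of post_square in the frame of bin above 0.105 m and contact force between the fingers and post_square below 0.05 N) or (horizontal distance between post_step and bin below 0.07 m and z of post_step in the frame of bin above 0.105 m and contact force between the fingers and post_step below 0.05 N)).
It fails at once if the parts bin tipped by more than 0.5 rad (angle between bin's own z axis and vertical above 0.5 rad).
It fails at once if the measuring cylinder, wash bottle or dropper bottle shifted by more than 25 mm or tipped over (distance of any of tall_cylinder, squeeze_bottle, small_bottle from where it was at the start of the episode above 0.025 m or angle between any of tall_cylinder, squeeze_bottle, small_bottle's own z axis and vertical above 0.4 rad).
It also fails if it takes over 72 s, if anything falls off the work surface, if the arm or the gripper's body presses on something with over 40 N, if the wrist force passes 120 N, or if a joint passes its speed limit or range.

## Working session

There is one attempt and no reset: what is moved stays moved. The work goes in short steps, Python scripts to look and compute and a shell command to move; the robot and the scene stay as the last step left them, time stands still between calls to the robot, and variables do not carry over. Pictures are saved under pics/ and viewed, at most 10 in all, crops included, and the job is handed in when it is done.

```bash
ls; mkdir -p pics
python3 - <<'E'
from cell import env
import cv2,numpy as np
o=env.get_obs(); print({k:np.round(v,4) if not isinstance(v,dict) else v for k,v in o.items()}, env.tip_reach)
for n in("top","side"):
    c=env.read_camera(n); cv2.imwrite(f"pics/{n}0.png",c["color"])
    print(n,c["fx"],c["fy"],c["cx"],c["cy"],c["dist"],np.round(c["world_from_camera"],4).tolist())
E
```

```text
cell.py
pics
steer.py
{'time_s': np.float64(0.0), 'qpos': array([64.8067, 18.4398, -4.0155, 83.1751,  1.295 , 78.5407, -3.2596]), 'joint_velocities': array([ 0.0223, -0.0718,  0.1394,  0.1088, -0.003 , -0.0498, -0.0187]), 'effort': array([-6.00000e-04, -4.91293e+01, -4.04400e-01, -3.12530e+01,
       -6.39000e-02,  4.38000e-02,  2.00000e-04]), 'tool_pos': array([ 0.2847, -0.5838,  0.2385]), 'tool_rot': array([-1.798896e+02,  5.700000e-03,  2.600350e+01]), 'force': array([-0.258 , -0.3735, -1.0108]), 'wrist_torque': array([-0.041 , -0.0587,  0.023 ]), 'grasp_force': np.float64(0.0), 'grip_width': np.float64(0.0871)} 0.017
top 476.3311225132168 476.3311225132168 255.24187740556826 205.4777441110333 [-0.01052757  0.          0.          0.          0.        ] [[0.0113, -0.9979, 0.0643, 0.4874], [-0.9999, -0.0119, -0.0081, -0.0184], [0.0088, -0.0642, -0.9979, 1.0699], [0.0, 0.0, 0.0, 1.0]]
side 375.8709886736984 375.8709886736984 254.18291981150554 185.9809616548531 [0.01534322 0.         0.         0.         0.        ] [[-0.9997, -0.0209, 0.0149, 0.5122], [-0.0244, 0.6006, -0.7992, 0.6743], [0.0078, -0.7993, -0.6009, 0.6247], [0.0, 0.0, 0.0, 1.0]]
```

View pics/top0.png

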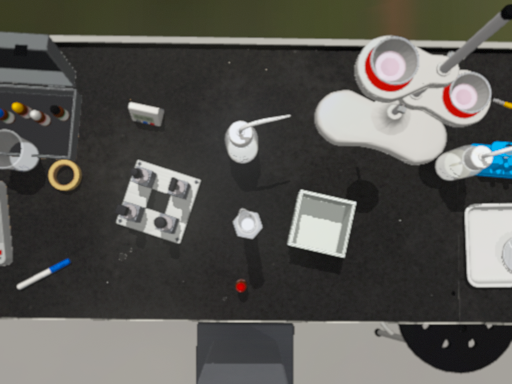

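View pics/side0.png

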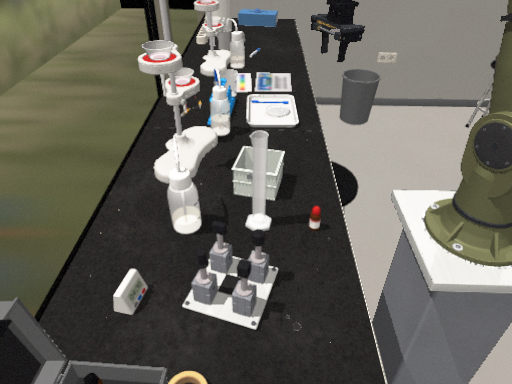

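Run:
```python
import cv2,numpy as np
t=cv2.imread("pics/top0.png")
a=cv2.resize(t[150:250,105:215],None,fx=5,fy=5,interpolation=cv2.INTER_CUBIC)
cv2.imwrite("pics/a.png",a)
s=cv2.imread("pics/side0.png")
a=cv2.resize(s[210:340,170:300],None,fx=4.6,fy=4.6,interpolation=cv2.INTER_CUBIC)
cv2.imwrite("pics/b.png",a)
a=cv2.resize(t[175:275,220:370],None,fx=5,fy=5,interpolation=cv2.INTER_CUBIC)
cv2.imwrite("pics/c.png",a)
```

```text
(no output)
```

View pics/a.png

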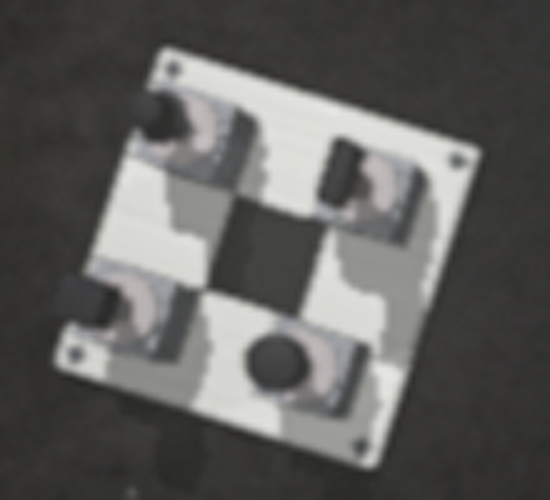

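View pics/b.png

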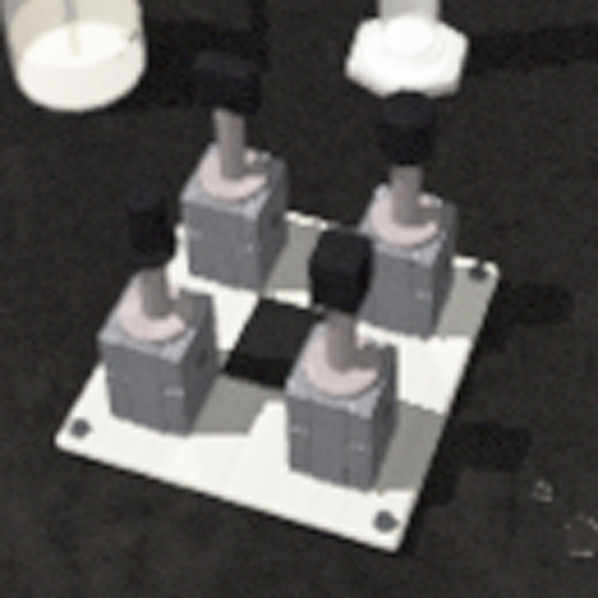

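View pics/c.png

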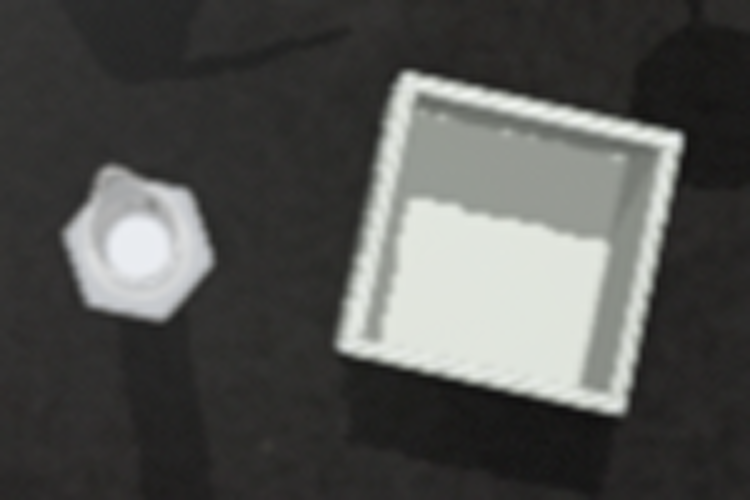

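```bash
cat > h.py <<'E'
import numpy as np,cv2
from scipy.spatial.transform import Rotation as R
def ray(c,uv,z):
    K=np.array([[c["fx"],0,c["cx"]],[0,c["fy"],c["cy"]],[0,0,1]])
    p=cv2.undistortPoints(np.array(uv,float).reshape(-1,1,2),K,np.array(c["dist"])).reshape(-1,2)
    d=np.c_[p,np.ones(len(p))]@c["world_from_camera"][:3,:3].T; o=c["world_from_camera"][:3,3]
    return o+d*((z-o[2])/d[:,2])[:,None]
def totool(o,target): return R.from_euler("xyz",o["tool_rot"],degrees=True).inv().apply(np.array(target)-o["tool_pos"])
E
python3 - <<'E'
from cell import env
from h import *
np.set_printoptions(precision=4,suppress=True)
c=env.read_camera("top"); s=env.read_camera("side")
A=lambda l:np.array(l)/5+[105-.4,150-.4]
B=lambda l:np.array(l)/4.6+[170-.4,210-.4]
C=lambda l:np.array(l)/5+[220-.4,175-.4]
def sq(P):
    m=P.mean(0); d=np.roll(P,-1,0)-P; print("ctr",m,"sides",np.linalg.norm(d[:,:2],axis=1),"dir",np.degrees(np.arctan2(d[:,1],d[:,0]))%90)
    return m
sq(ray(c,A([(163,46),(482,150),(377,469),(53,367)]),.012))
sq(ray(s,B([(178,205),(499,268),(398,552),(55,440)]),.012))
sq(ray(c,C([(403,70),(684,132),(627,415),(337,351)]),.085))
print("holes",ray(c,A([(173,69),(458,161),(361,446),(76,355)]),.012).mean(0))
print("heads step bar square round top",ray(c,A([(155,114),(340,172),(84,302),(274,362)]),.134))
print("heads side step bar sq round",ray(s,B([(150,200),(228,66),(343,246),(410,103)]),.134))
print("cyl",ray(c,C([(138,245)]),.01))
print("small",ray(c,[(241,286)],.06))
E
```

```text
ctr [0.5629 0.1886 0.012 ] sides [0.1504 0.149  0.1509 0.1509] dir [72.5715 72.916  73.2752 72.7264]
ctr [0.5653 0.1962 0.012 ] sides [0.155  0.1506 0.1503 0.1357] dir [77.3876 73.3025 71.8115 75.1403]
ctr [ 0.5164 -0.1654  0.085 ] sides [0.1196 0.1197 0.1225 0.1198] dir [78.2054 78.5219 78.2176 77.1485]
holes [0.5629 0.1894 0.012 ]
heads step bar square round top [[0.6104 0.211  0.134 ]
 [0.5882 0.1375 0.134 ]
 [0.5357 0.2368 0.134 ]
 [0.513  0.1617 0.134 ]]
heads side step bar sq round [[0.6106 0.2205 0.134 ]
 [0.5884 0.1449 0.134 ]
 [0.5361 0.2411 0.134 ]
 [0.5124 0.1645 0.134 ]]
cyl [[ 0.5151 -0.0096  0.01  ]]
small [[0.3825 0.0014 0.06  ]]
```

The pictures show the platform at about (158,202) in the top view, turned -17°. The bin is at (322,223), the cylinder foot at (248,224), and the small red bottle at (241,286). The post heads sit at step (136,173), bar (173,184), square (122,210) and round (160,222). Fitted side lengths match the given 150 mm, and the head positions agree with the expected ±40 mm sockets.

```bash
cat >> h.py <<'E'
PC=np.array([.563,.189]); a=np.radians(-17.1); Rp=np.array([[np.cos(a),-np.sin(a)],[np.sin(a),np.cos(a)]])
P={n:PC+Rp@np.array(v) for n,v in dict(step=(.04,.04),bar=(.04,-.04),square=(-.04,.04),round=(-.04,-.04)).items()}
b=np.radians(-12); Rb=np.array([[np.cos(b),-np.sin(b)],[np.sin(b),np.cos(b)]])
BC=np.array([.5164,-.1654])
E
python3 - <<'E'
from cell import env
from h import *
o=env.get_obs(); print(P); print(totool(o,[*P["round"],.30]), 72.9-o["tool_rot"][2])
E
```

```text
{'step': array([0.61299333, 0.21547011]), 'bar': array([0.58947011, 0.13900667]), 'square': array([0.53652989, 0.23899333]), 'round': array([0.51300667, 0.16252989])}
[ 0.53239745 -0.5709006  -0.06052135] 46.894757643138504
```
First go: 8 rows. Row 1: up. Row targets toward (0.532,-0.571,-0.1): unit per row 0.0417. Total 0.786 → 19 rows. First command: rows: (0 0 -0.04), (.. -0.08) then lateral. I'll use final target repeated? Straight line to final: z rises linearly -> at y=-0.01 it's at 73% -> z ok if final up 0.10. But bin and such at lower heights: fine. Do 3 commands; first with turn -46.9, repeated.

Units first: shifts go in cm and turns go in units of 10 degrees. So -0.1 m is -10, -0.08 m is -8, -46.9 degrees is -4.69.

```bash
echo '{"steps": [[5, -5, -8, -2, 0.05], [22, -24, -10, -4.69, 0.05], [22, -24, -10, -4.69, 0.05], [22, -24, -10, -4.69, 0.05], [22, -24, -10, -4.69, 0.05], [22, -24, -10, -4.69, 0.05], [22, -24, -10, -4.69, 0.05], [22, -24, -10, -4.69, 0.05]]}' > path.dat && python3 steer.py path.dat 20
```

Run:
```python
from cell import env
from h import *
o=env.get_obs(); print(totool(o,[*P["round"],.34]), 72.9-o["tool_rot"][2])
```

```text
time_s: 0.87
tool_pos: [0.3736, -0.2832, 0.3367]
tool_rot: [180.0, 0.0, 73.1]
force: [0.2, 0.1, 0.3]
grip_width: 0.0512
grasp_force: 0.0
[ 0.46703508  0.00354079 -0.00349262] -0.170967165416684
```

```bash
echo '{"steps": [[33, 0, 0, 0, 0.05], [33, 0, 0, 0, 0.05], [33, 0, 0, 0, 0.05], [33, 0, 0, 0, 0.05], [33, 0, 0, 0, 0.05], [33, 0, 0, 0, 0.05], [33, 0, 0, 0, 0.05], [33, 0, 0, 0, 0.05]]}' > path.dat && python3 steer.py path.dat
python3 - <<'E'
from cell import env
from h import *
o=env.get_obs(); print(totool(o,[*P["round"],.20]), 72.9-o["tool_rot"][2])
E
```

```text
time_s: 1.53
tool_pos: [0.4706, 0.0328, 0.3366]
tool_rot: [179.9, 0.0, 73.0]
force: [1.2, -0.5, 0.1]
grip_width: 0.0501
grasp_force: 0.0
[0.13648104 0.00236671 0.13655467] -0.05322638801311541
```

```bash
echo '{"steps": [[4, 0, 2, 0, 0.05], [8, 0.1, 6, 0, 0.05], [12, 0.2, 10, 0, 0.05], [13.65, 0.24, 13.65, 0, 0.05], [13.65, 0.24, 13.65, 0, 0.05], [13.65, 0.24, 13.65, 0, 0.05]]}' > path.dat && python3 steer.py path.dat
python3 - <<'E'
from cell import env
from h import *
o=env.get_obs(); print(o["tool_pos"],totool(o,[*P["round"],.120]), 72.9-o["tool_rot"][2])
w=env.read_camera("wrist"); cv2.imwrite("pics/w1.png",w["color"]); print(np.round(w["world_from_camera"],3).tolist())
# predicted pixels of head-top centres
K=np.array([[w["fx"],0,w["cx"]],[0,w["fy"],w["cy"]],[0,0,1]]); T=np.linalg.inv(w["world_from_camera"])
for n in P:
    q=T[:3,:3]@[*P[n],.134]+T[:3,3]; print(n,cv2.projectPoints(q.reshape(1,3),np.zeros(3),np.zeros(3),K,np.array(w["dist"]))[0].ravel(),q[2])
E
```

```text
time_s: 2.03
tool_pos: [0.5096, 0.1628, 0.1946]
tool_rot: [-179.5, 0.1, 73.2]
force: [-1.7, 0.3, -0.5]
grip_width: 0.0501
grasp_force: 0.0
[0.50958635 0.16283178 0.19457894] [0.00076802 0.00405118 0.07454399] -0.3366655654697297
[[0.957, -0.274, -0.091, 0.535], [-0.289, -0.918, -0.272, 0.238], [-0.009, 0.287, -0.958, 0.34], [0.0, 0.0, 0.0, 1.0]]
step [383.65224511  99.02358213] 0.19612129486267307
bar [371.35594733 210.19080686] 0.21905340974358298
square [265.22859455  97.08434022] 0.19669181798257898
round [264.23132064 209.56228357] 0.2196239328634889
```

View pics/w1.png

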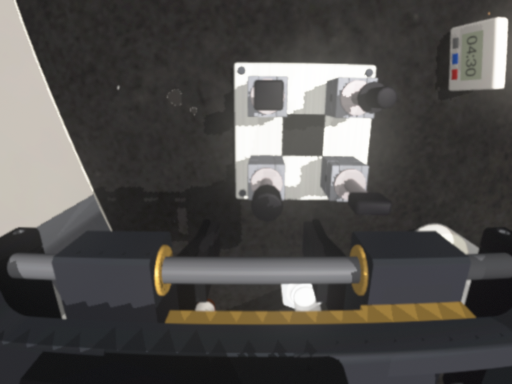

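The wrist view shows all four heads: square (269,94), step (379,97), round (267,203), bar (370,202). All are within a few pixels of the prediction.

Run:
```python
from cell import env
from h import *
w=env.read_camera("wrist")
Q=ray(w,[(235,64),(376,66),(374,201),(237,200)],.012); print(Q.mean(0)); d=np.roll(Q,-1,0)-Q; print(np.linalg.norm(d,axis=1),np.degrees(np.arctan2(d[:,1],d[:,0]))%90)
print(ray(w,[(379,97),(370,203),(269,94),(267,204)],.134)-np.array([[*P[n],.134] for n in("step","bar","square","round")]))
o=env.get_obs(); print(o["tool_pos"],o["tool_rot"],o["force"])
print(totool(o,[*P["round"],.120]), 72.9-o["tool_rot"][2])
```

```text
[0.57090892 0.18462293 0.012     ]
[0.14887383 0.15134826 0.16262762 0.1503011 ] [72.87896528 77.9314355  72.71701069 72.71725481]
[[-2.09806272e-04 -8.95562219e-05  0.00000000e+00]
 [ 2.26899664e-03  2.67123654e-03  0.00000000e+00]
 [ 4.63599697e-03 -6.36376539e-04  0.00000000e+00]
 [ 4.43105915e-03  8.58982303e-04  0.00000000e+00]]
[0.51236829 0.15992516 0.19930448] [-1.79865046e+02  3.78923562e-02  7.29947612e+01] [ 0.35416813 -1.79426055  0.69047054]
[2.72999867e-03 3.54794793e-05 7.93028315e-02] -0.09476116016040237
```

Converted, 0.077 m is 7.7, 0.0015 m is 0.15.

```bash
echo '{"steps": [[0.3, 0.15, 3, 0, 0.05], [0.3, 0.15, 5.5, 0, 0.05], [0.3, 0.15, 7.7, 0, 0.05], [0.3, 0.15, 7.7, 0, 0.05], [0.3, 0.15, 7.7, 0, 0.05], [0.3, 0.15, 7.7, 0, 0.05]]}' > path.dat && python3 steer.py path.dat && echo '{"steps": [[0, 0, 0, 0, 0.015], [0, 0, 0, 0, 0.015], [0, 0, 0, 0, 0.015], [0, 0, 0, 0, 0.015], [0, 0, 0, 0, 0.015], [0, 0, 0, 0, 0.015]]}' > path.dat && python3 steer.py path.dat 15
```

```text
time_s: 2.63
tool_pos: [0.517, 0.1617, 0.1254]
tool_rot: [179.8, -0.1, 72.8]
force: [-0.3, 0.9, 0.6]
grip_width: 0.0497
grasp_force: 0.0
time_s: 3.13
tool_pos: [0.5149, 0.1627, 0.1232]
tool_rot: [-180.0, 0.0, 72.9]
force: [-2.6, -0.1, 3.9]
grip_width: 0.0235
grasp_force: 15.0
```

```bash
cat > f.py <<'E'
from cell import env
from h import *
o=env.get_obs(); r=R.from_euler("xyz",o["tool_rot"],degrees=True).inv()
print("  TOOL force",np.round(r.apply(o["force"]),2),"pos",np.round(r.apply(o["tool_pos"])*1000,2), "torque",np.round(r.apply(o["wrist_torque"]),2))
E
python3 f.py
echo '{"steps": [[0, 0.04, 0, 0, 0.015], [0, 0.08, 0, 0, 0.015], [0, 0.12, 0, 0, 0.015], [0, 0.16, 0, 0, 0.015], [0, 0.2, 0, 0, 0.015], [0, 0.22, 0, 0, 0.015], [0, 0.22, 0, 0, 0.015], [0, 0.22, 0, 0, 0.015]]}' > path.dat && python3 steer.py path.dat; python3 f.py
echo '{"steps": [[0, -0.06, 0, 0, 0.015], [0, -0.12, 0, 0, 0.015], [0, -0.18, 0, 0, 0.015], [0, -0.24, 0, 0, 0.015], [0, -0.32, 0, 0, 0.015], [0, -0.44, 0, 0, 0.015], [0, -0.44, 0, 0, 0.015], [0, -0.44, 0, 0, 0.015]]}' > path.dat && python3 steer.py path.dat; python3 f.py
```

```text
TOOL force [-0.88 -2.5  -3.94] pos [ 306.7   444.28 -123.63] torque [ 0.52 -0.13 -0.02]
time_s: 3.8
tool_pos: [0.5154, 0.1628, 0.1232]
tool_rot: [-179.8, 0.1, 73.0]
force: [-7.6, 0.4, 9.2]
grip_width: 0.0235
grasp_force: 15.0
  TOOL force [-1.84 -7.38 -9.19] pos [ 306.39  444.61 -125.33] torque [ 1.73 -0.31  0.01]
time_s: 4.47
tool_pos: [0.5141, 0.1627, 0.1231]
tool_rot: [179.9, -0.0, 72.9]
force: [2.1, 0.5, 2.4]
grip_width: 0.0232
grasp_force: 15.0
  TOOL force [ 1.08  1.82 -2.43] pos [ 306.86  443.61 -122.17] torque [-0.43  0.06 -0.02]
```

Converted, -0.045 m is -4.5, -0.025 m is -2.5.

```bash
echo '{"steps": [[0, 0.09, 0, 0, 0.05], [0, 0.09, 0, 0, 0.05], [0, 0.09, 0, 0, 0.05], [0, 0.09, -2.5, 0, 0.05], [0, 0.09, -4.5, 0, 0.05], [0, 0.09, -4.5, 0, 0.05]]}' > path.dat && python3 steer.py path.dat
python3 - <<'E'
from cell import env
from h import *
o=env.get_obs(); print(o["grip_width"],totool(o,[*P["bar"],.122]),72.9-o["tool_rot"][2])
E
```

```text
time_s: 4.97
tool_pos: [0.5159, 0.1637, 0.1711]
tool_rot: [179.7, -0.2, 72.9]
force: [1.0, 0.8, 0.5]
grip_width: 0.0489
grasp_force: 0.0
0.04890567615708567 [-0.0021599   0.07731804  0.04949519] -0.011870050226107765
```

```bash
echo '{"steps": [[-0.05, 3.5, 0, 0, 0.05], [-0.1, 7, 0, 0, 0.05], [-0.1, 8, 0, 0, 0.05], [-0.1, 8, 2, 0, 0.05], [-0.1, 8, 4.5, 0, 0.05], [-0.1, 8, 4.5, 0, 0.05], [-0.1, 8, 4.5, 0, 0.05], [-0.1, 8, 4.5, 0, 0.05]]}' > path.dat && python3 steer.py path.dat && python3 f.py && echo '{"steps": [[0, 0, 0, 0, 0.015], [0, 0, 0, 0, 0.015], [0, 0, 0, 0, 0.015], [0, 0, 0, 0, 0.015], [0, 0, 0, 0, 0.015], [0, 0, 0, 0, 0.015]]}' > path.dat && python3 steer.py path.dat 15;python3 f.py
```

```text
time_s: 5.63
tool_pos: [0.5903, 0.1386, 0.1234]
tool_rot: [180.0, -0.0, 72.9]
force: [-0.5, 0.0, 0.7]
grip_width: 0.0498
grasp_force: 0.0
  TOOL force [-0.11 -0.47 -0.66] pos [ 305.8   523.62 -123.28] torque [-0.02  0.04 -0.03]
time_s: 6.13
tool_pos: [0.5905, 0.1382, 0.1235]
tool_rot: [180.0, -0.0, 72.9]
force: [-0.3, -0.8, 3.1]
grip_width: 0.0279
grasp_force: 15.0
  TOOL force [-0.85 -0.02 -3.06] pos [ 305.76  523.82 -123.07] torque [ 0.1  -0.06 -0.  ]
```

Converted, 0.0022 m is 0.22, 0.002 m is 0.2.

```bash
echo '{"steps": [[0, 0.04, 0, 0, 0.015], [0, 0.08, 0, 0, 0.015], [0, 0.12, 0, 0, 0.015], [0, 0.16, 0, 0, 0.015], [0, 0.2, 0, 0, 0.015], [0, 0.22, 0, 0, 0.015], [0, 0.22, 0, 0, 0.015], [0, 0.22, 0, 0, 0.015]]}' > path.dat && python3 steer.py path.dat; python3 f.py
echo '{"steps": [[0, -0.06, 0, 0, 0.015], [0, -0.12, 0, 0, 0.015], [0, -0.18, 0, 0, 0.015], [0, -0.24, 0, 0, 0.015], [0, -0.32, 0, 0, 0.015], [0, -0.44, 0, 0, 0.015], [0, -0.44, 0, 0, 0.015], [0, -0.44, 0, 0, 0.015]]}' > path.dat && python3 steer.py path.dat; python3 f.py
```

```text
time_s: 6.8
tool_pos: [0.591, 0.1383, 0.1235]
tool_rot: [-179.9, 0.1, 72.9]
force: [-4.3, -0.1, 8.5]
grip_width: 0.0282
grasp_force: 15.0
  TOOL force [-1.42 -4.14 -8.54] pos [ 305.47  524.1  -125.1 ] torque [ 1.25 -0.37 -0.  ]
time_s: 7.47
tool_pos: [0.5895, 0.1385, 0.1234]
tool_rot: [179.8, -0.0, 72.9]
force: [2.7, -1.0, 3.4]
grip_width: 0.0277
grasp_force: 15.0
  TOOL force [-0.18  2.84 -3.35] pos [ 306.02  522.96 -121.6 ] torque [-1.19  0.06  0.04]
```

```bash
echo '{"steps": [[0, 0.18, 0, 0, 0.05], [0, 0.18, 0, 0, 0.05], [0, 0.18, 0, 0, 0.05], [0, 0.18, -2.5, 0, 0.05], [0, 0.18, -4.5, 0, 0.05], [0, 0.18, -4.5, 0, 0.05]]}' > path.dat && python3 steer.py path.dat; echo '{"steps": [[3.5, 0, 0, 0, 0.05], [7, 0, 0, 0, 0.05], [8, 0, 0, 0, 0.05], [8, 0, 1.8, 0, 0.05], [8, 0, 3.9, 0, 0.05], [8, 0, 3.9, 0, 0.05], [8, 0, 3.9, 0, 0.05]]}' > path.dat && python3 steer.py path.dat && python3 f.py && echo '{"steps": [[0, 0, 0, 0, 0.01], [0, 0, 0, 0, 0.01], [0, 0, 0, 0, 0.01], [0, 0, 0, 0, 0.01], [0, 0, 0, 0, 0.01], [0, 0, 0, 0, 0.01]]}' > path.dat && python3 steer.py path.dat 15;python3 f.py
```

```text
time_s: 7.97
tool_pos: [0.5912, 0.1396, 0.1711]
tool_rot: [179.8, -0.1, 72.9]
force: [-0.1, 1.1, 0.8]
grip_width: 0.0492
grasp_force: 0.0
time_s: 8.55
tool_pos: [0.6119, 0.2142, 0.1269]
tool_rot: [-179.8, 0.1, 72.9]
force: [0.4, -0.4, 0.7]
grip_width: 0.05
grasp_force: 0.0
  TOOL force [-0.23  0.46 -0.74] pos [ 384.06  521.56 -129.85] torque [-0.06  0.11 -0.  ]
time_s: 9.05
tool_pos: [0.6136, 0.2147, 0.1293]
tool_rot: [180.0, -0.0, 72.9]
force: [0.1, 0.5, -0.0]
grip_width: 0.0181
grasp_force: 0.0
  TOOL force [ 0.55 -0.02  0.04] pos [ 385.73  523.35 -128.89] torque [-0.1  -0.02  0.04]
```

Converted, 0.0022 m is 0.22, 0.002 m is 0.2.

```bash
echo '{"steps": [[0, 0.04, 0, 0, 0.01], [0, 0.08, 0, 0, 0.01], [0, 0.12, 0, 0, 0.01], [0, 0.16, 0, 0, 0.01], [0, 0.2, 0, 0, 0.01], [0, 0.22, 0, 0, 0.01], [0, 0.22, 0, 0, 0.01], [0, 0.22, 0, 0, 0.01]]}' > path.dat && python3 steer.py path.dat; python3 f.py
echo '{"steps": [[0, -0.06, 0, 0, 0.01], [0, -0.12, 0, 0, 0.01], [0, -0.18, 0, 0, 0.01], [0, -0.24, 0, 0, 0.01], [0, -0.32, 0, 0, 0.01], [0, -0.44, 0, 0, 0.01], [0, -0.44, 0, 0, 0.01], [0, -0.44, 0, 0, 0.01]]}' > path.dat && python3 steer.py path.dat; python3 f.py
```

```text
time_s: 9.72
tool_pos: [0.6153, 0.2145, 0.1291]
tool_rot: [-180.0, -0.0, 72.9]
force: [-3.7, 1.3, 5.0]
grip_width: 0.0143
grasp_force: 15.0
  TOOL force [ 0.19 -3.89 -5.02] pos [ 385.81  525.17 -129.12] torque [ 0.77 -0.06  0.01]
time_s: 10.38
tool_pos: [0.612, 0.2149, 0.1291]
tool_rot: [179.9, -0.0, 72.9]
force: [3.3, -0.2, 4.3]
grip_width: 0.0143
grasp_force: 15.0
  TOOL force [ 0.78  3.24 -4.28] pos [ 385.63  521.77 -128.32] torque [-0.79  0.07 -0.  ]
```

Converted, 0.0012 m is 0.12, 0.0006 m is 0.06.

```bash
echo '{"steps": [[0, 0.06, 0, 0, 0.01], [0, 0.12, 0, 0, 0.01], [0, 0.12, 0, 0, 0.01], [0, 0.12, 0, 0, 0.01]]}' > path.dat && python3 steer.py path.dat; python3 f.py;echo '{"steps": [[0, 0.05, 0, 0, 0.01], [0, 0.1, 0, 0, 0.01], [0, 0.1, 0, 0, 0.01], [0, 0.1, 0, 0, 0.01]]}' > path.dat && python3 steer.py path.dat; python3 f.py; echo '{"steps": [[0, 0.05, 0, 0, 0.01], [0, 0.1, 0, 0, 0.01], [0, 0.1, 0, 0, 0.01], [0, 0.1, 0, 0, 0.01]]}' > path.dat && python3 steer.py path.dat; python3 f.py
```

```text
time_s: 10.72
tool_pos: [0.6123, 0.2149, 0.129]
tool_rot: [-180.0, 0.0, 72.9]
force: [0.1, -0.7, 4.4]
grip_width: 0.0149
grasp_force: 15.0
  TOOL force [-0.67  0.29 -4.37] pos [ 385.42  522.04 -129.35] torque [-0.39 -0.16  0.03]
time_s: 11.05
tool_pos: [0.6126, 0.215, 0.129]
tool_rot: [-179.9, 0.1, 72.9]
force: [-1.4, -1.7, 6.4]
grip_width: 0.0144
grasp_force: 15.0
  TOOL force [-2.   -0.89 -6.35] pos [ 385.24  522.25 -130.19] torque [-0.   -0.2  -0.01]
time_s: 11.38
tool_pos: [0.6129, 0.215, 0.1291]
tool_rot: [-179.8, 0.1, 72.9]
force: [-2.1, -0.1, 7.4]
grip_width: 0.0143
grasp_force: 15.0
  TOOL force [-0.75 -2.03 -7.4 ] pos [ 385.16  522.54 -130.89] torque [ 0.37 -0.26 -0.02]
```

Converted, 0.002 m is 0.2, 0.0015 m is 0.15.

```bash
echo '{"steps": [[0, 0.05, 0, 0, 0.01], [0, 0.1, 0, 0, 0.01], [0, 0.15, 0, 0, 0.01], [0, 0.2, 0, 0, 0.01], [0, 0.2, 0, 0, 0.01], [0, 0.2, 0, 0, 0.01]]}' > path.dat && python3 steer.py path.dat; python3 f.py;echo '{"steps": [[0, -0.07, 0, 0, 0.01], [0, -0.14, 0, 0, 0.01], [0, -0.21, 0, 0, 0.01], [0, -0.28, 0, 0, 0.01], [0, -0.35, 0, 0, 0.01], [0, -0.35, 0, 0, 0.01], [0, -0.35, 0, 0, 0.01]]}' > path.dat && python3 steer.py path.dat; python3 f.py
```

```text
time_s: 11.88
tool_pos: [0.6137, 0.2151, 0.1292]
tool_rot: [-179.7, 0.1, 73.0]
force: [-4.2, -0.8, 9.5]
grip_width: 0.0143
grasp_force: 15.1
  TOOL force [-1.98 -3.85 -9.52] pos [ 385.06  523.24 -132.22] torque [ 1.04 -0.36 -0.04]
time_s: 12.47
tool_pos: [0.6124, 0.2149, 0.129]
tool_rot: [-180.0, 0.0, 72.9]
force: [-0.8, -0.4, 5.9]
grip_width: 0.0143
grasp_force: 15.0
  TOOL force [-0.65 -0.64 -5.89] pos [ 385.25  522.15 -129.75] torque [-0.16 -0.11 -0.03]
```

Converted, -0.04 m is -4, -0.025 m is -2.5.

```bash
echo '{"steps": [[0, 0, 0, 0, 0.05], [0, 0, 0, 0, 0.05], [0, 0, 0, 0, 0.05], [0, 0, -2.5, 0, 0.05], [0, 0, -4, 0, 0.05], [0, 0, -4, 0, 0.05]]}' > path.dat && python3 steer.py path.dat; echo '{"steps": [[0, -3.5, 0, 0, 0.05], [0, -7, 0, 0, 0.05], [0, -8, 0, 0, 0.05], [0, -8, 2, 0, 0.05], [0, -8, 4.5, 0, 0.05], [0, -8, 4.5, 0, 0.05], [0, -8, 4.5, 0, 0.05]]}' > path.dat && python3 steer.py path.dat && python3 f.py && echo '{"steps": [[0, 0, 0, 0, 0.01], [0, 0, 0, 0, 0.01], [0, 0, 0, 0, 0.01], [0, 0, 0, 0, 0.01], [0, 0, 0, 0, 0.01], [0, 0, 0, 0, 0.01], [0, 0, 0, 0, 0.01]]}' > path.dat && python3 steer.py path.dat 15;python3 f.py
```

```text
time_s: 12.97
tool_pos: [0.6139, 0.216, 0.1716]
tool_rot: [179.8, -0.1, 72.9]
force: [0.1, 0.5, 0.1]
grip_width: 0.0453
grasp_force: 0.0
time_s: 13.55
tool_pos: [0.5351, 0.2376, 0.1221]
tool_rot: [-179.8, 0.1, 72.9]
force: [0.2, 0.2, 0.5]
grip_width: 0.0499
grasp_force: 0.0
  TOOL force [ 0.24  0.13 -0.54] pos [ 384.04  441.28 -124.6 ] torque [-0.11 -0.04  0.02]
time_s: 14.13
tool_pos: [0.5368, 0.2385, 0.1243]
tool_rot: [180.0, -0.0, 72.9]
force: [-0.3, -0.1, 2.1]
grip_width: 0.0199
grasp_force: 15.0
  TOOL force [-0.15 -0.29 -2.14] pos [ 385.84  442.95 -123.85] torque [-0.06 -0.06 -0.01]
```

Converted, 0.0022 m is 0.22, 0.002 m is 0.2.

```bash
echo '{"steps": [[0, 0.04, 0, 0, 0.015], [0, 0.08, 0, 0, 0.015], [0, 0.12, 0, 0, 0.015], [0, 0.16, 0, 0, 0.015], [0, 0.2, 0, 0, 0.015], [0, 0.22, 0, 0, 0.015], [0, 0.22, 0, 0, 0.015], [0, 0.22, 0, 0, 0.015]]}' > path.dat && python3 steer.py path.dat; python3 f.py
echo '{"steps": [[0, -0.06, 0, 0, 0.015], [0, -0.12, 0, 0, 0.015], [0, -0.18, 0, 0, 0.015], [0, -0.24, 0, 0, 0.015], [0, -0.32, 0, 0, 0.015], [0, -0.44, 0, 0, 0.015], [0, -0.44, 0, 0, 0.015], [0, -0.44, 0, 0, 0.015]]}' > path.dat && python3 steer.py path.dat; python3 f.py
```

```text
time_s: 14.8
tool_pos: [0.5373, 0.2385, 0.1242]
tool_rot: [-179.9, 0.0, 72.9]
force: [-4.9, -0.4, 6.2]
grip_width: 0.0195
grasp_force: 15.0
  TOOL force [-1.77 -4.57 -6.21] pos [ 385.48  443.5  -125.36] torque [ 1.13 -0.34  0.03]
time_s: 15.47
tool_pos: [0.5362, 0.2385, 0.1243]
tool_rot: [179.8, -0.1, 72.9]
force: [5.4, -0.7, 2.7]
grip_width: 0.0203
grasp_force: 15.0
  TOOL force [ 0.94  5.33 -2.72] pos [ 386.2   442.44 -122.34] torque [-1.53  0.29  0.04]
```

Rocking along the closing line reads about the same on every post, because the flat pads resist the tilt. I'll rock across the pads (tool x) instead, where the head can pivot.

Converted, 0.0022 m is 0.22, 0.001 m is 0.1.

```bash
echo '{"steps": [[0, 0.1, 0, 0, 0.015], [0, 0.22, 0, 0, 0.015], [0, 0.22, 0, 0, 0.015], [0, 0.22, 0, 0, 0.015]]}' > path.dat && python3 steer.py path.dat 6; python3 f.py
echo '{"steps": [[0.04, 0, 0, 0, 0.015], [0.08, 0, 0, 0, 0.015], [0.12, 0, 0, 0, 0.015], [0.16, 0, 0, 0, 0.015], [0.2, 0, 0, 0, 0.015], [0.22, 0, 0, 0, 0.015], [0.22, 0, 0, 0, 0.015], [0.22, 0, 0, 0, 0.015]]}' > path.dat && python3 steer.py path.dat; python3 f.py
echo '{"steps": [[-0.06, 0, 0, 0, 0.015], [-0.12, 0, 0, 0, 0.015], [-0.18, 0, 0, 0, 0.015], [-0.24, 0, 0, 0, 0.015], [-0.32, 0, 0, 0, 0.015], [-0.44, 0, 0, 0, 0.015], [-0.44, 0, 0, 0, 0.015], [-0.44, 0, 0, 0, 0.015]]}' > path.dat && python3 steer.py path.dat; python3 f.py
```

```text
time_s: 15.8
tool_pos: [0.5367, 0.2385, 0.1242]
tool_rot: [180.0, -0.0, 72.9]
force: [2.0, -0.9, 5.6]
grip_width: 0.0202
grasp_force: 6.0
  TOOL force [-0.32  2.15 -5.59] pos [ 385.83  442.79 -124.05] torque [-0.78  0.05  0.04]
time_s: 16.47
tool_pos: [0.5369, 0.2393, 0.1241]
tool_rot: [-180.0, 0.2, 72.9]
force: [1.5, -2.4, 8.5]
grip_width: 0.0199
grasp_force: 6.0
  TOOL force [-1.88  2.17 -8.45] pos [ 386.57  442.48 -125.31] torque [-0.59 -0.65  0.  ]
time_s: 17.13
tool_pos: [0.5359, 0.2372, 0.1241]
tool_rot: [180.0, -0.1, 72.9]
force: [3.8, 3.2, 4.2]
grip_width: 0.0201
grasp_force: 6.0
  TOOL force [ 4.18  2.7  -4.22] pos [ 384.24  442.75 -123.38] torque [-0.76  0.85  0.03]
```

Converted, -0.042 m is -4.2, -0.025 m is -2.5.

```bash
echo '{"steps": [[0.1, 0, 0, 0, 0.02], [0.2, 0, 0, 0, 0.05], [0.2, 0, 0, 0, 0.05], [0.2, 0, 0, 0, 0.05], [0.2, 0, -2.5, 0, 0.05], [0.2, 0, -4.2, 0, 0.05], [0.2, 0, -4.2, 0, 0.05]]}' > path.dat && python3 steer.py path.dat; echo '{"steps": [[0, 3.5, 0, 0, 0.05], [0, 7, 0, 0, 0.05], [0, 8, 0, 0, 0.05], [0, 8, 2, 0, 0.05], [0, 8, 3.7, 0, 0.05], [0, 8, 3.7, 0, 0.05], [0, 8, 3.7, 0, 0.05]]}' > path.dat && python3 steer.py path.dat && python3 f.py && echo '{"steps": [[0, 0, 0, 0, 0.01], [0, 0, 0, 0, 0.01], [0, 0, 0, 0, 0.01], [0, 0, 0, 0, 0.01], [0, 0, 0, 0, 0.01], [0, 0, 0, 0, 0.01], [0, 0, 0, 0, 0.01], [0, 0, 0, 0, 0.01]]}' > path.dat && python3 steer.py path.dat 6;python3 f.py
echo '{"steps": [[0.05, 0, 0, 0, 0.01], [0.1, 0, 0, 0, 0.01], [0.15, 0, 0, 0, 0.01], [0.2, 0, 0, 0, 0.01], [0.25, 0, 0, 0, 0.01], [0.3, 0, 0, 0, 0.01], [0.3, 0, 0, 0, 0.01], [0.3, 0, 0, 0, 0.01]]}' > path.dat && python3 steer.py path.dat; python3 f.py
echo '{"steps": [[-0.1, 0, 0, 0, 0.01], [-0.2, 0, 0, 0, 0.01], [-0.3, 0, 0, 0, 0.01], [-0.4, 0, 0, 0, 0.01], [-0.5, 0, 0, 0, 0.01], [-0.6, 0, 0, 0, 0.01], [-0.6, 0, 0, 0, 0.01], [-0.6, 0, 0, 0, 0.01]]}' > path.dat && python3 steer.py path.dat; python3 f.py
```

```text
time_s: 17.72
tool_pos: [0.5371, 0.2389, 0.1683]
tool_rot: [179.9, -0.1, 72.9]
force: [-0.5, 1.9, 0.8]
grip_width: 0.0475
grasp_force: 0.0
time_s: 18.3
tool_pos: [0.6113, 0.2141, 0.1269]
tool_rot: [-179.8, 0.1, 72.9]
force: [0.0, -0.4, 0.3]
grip_width: 0.0502
grasp_force: 0.0
  TOOL force [-0.4   0.16 -0.31] pos [ 383.86  520.96 -129.86] torque [-0.05  0.02 -0.  ]
time_s: 18.97
tool_pos: [0.6129, 0.2148, 0.129]
tool_rot: [180.0, 0.0, 72.9]
force: [-0.6, -1.0, 1.0]
grip_width: 0.0147
grasp_force: 6.0
  TOOL force [-1.17 -0.29 -1.  ] pos [ 385.44  522.66 -128.99] torque [ 0.02 -0.04 -0.02]
time_s: 19.63
tool_pos: [0.6139, 0.2177, 0.1292]
tool_rot: [180.0, -0.0, 72.9]
force: [-2.0, -1.3, 6.1]
grip_width: 0.0146
grasp_force: 6.0
  TOOL force [-1.78 -1.53 -6.15] pos [ 388.55  522.9  -128.89] torque [ 0.2  -0.38 -0.02]
time_s: 20.3
tool_pos: [0.6121, 0.2121, 0.129]
tool_rot: [180.0, -0.0, 72.9]
force: [-0.2, 2.0, 2.6]
grip_width: 0.0144
grasp_force: 6.0
  TOOL force [ 1.9  -0.78 -2.61] pos [ 382.72  522.73 -128.67] torque [0.05 0.41 0.03]
```

```bash
echo '{"steps": [[0.15, 0, 0, 0, 0.01], [0.3, 0, 0, 0, 0.01], [0.3, 0, 0, 0, 0.01], [0.3, 0, -1, 0, 0.01], [0.3, 0, -3, 0, 0.01], [0.3, 0, -6, 0, 0.01], [0.3, 0, -10, 0, 0.01], [0.3, 0, -14, 0, 0.01]]}' > path.dat && python3 steer.py path.dat 30; python3 f.py; echo '{"steps": [[0, 0, -4, 0, 0.01], [0, 0, -8, 0, 0.01], [0, 0, -12, 0, 0.01], [0, 0, -13, 0, 0.01], [0, 0, -13, 0, 0.01]]}' > path.dat && python3 steer.py path.dat
python3 - <<'E'
from cell import env
from h import *
o=env.get_obs(); t=BC+Rb@[.028,-.028]; print(t,totool(o,[*t,.40]),totool(o,[*t,.126]),78-o["tool_rot"][2])
E
```

```text
time_s: 20.97
tool_pos: [0.6121, 0.2139, 0.2693]
tool_rot: [-179.9, 0.1, 72.9]
force: [1.3, 0.3, -1.2]
grip_width: 0.0138
grasp_force: 30.0
  TOOL force [0.69 1.19 1.17] pos [ 384.02  521.56 -271.07] torque [-0.2   0.04  0.05]
time_s: 21.38
tool_pos: [0.6136, 0.2158, 0.403]
tool_rot: [179.7, -0.3, 72.9]
force: [0.2, 0.4, -2.1]
grip_width: 0.0143
grasp_force: 30.0
[ 0.53796661 -0.19860966] [-0.41829973  0.04950603  0.00137339] [-0.41949773  0.04815996  0.27536746] 5.091513360328477
```

Units first: shifts go in cm and turns go in units of 10 degrees. So -0.3 m is -30, -0.26 m is -26, -4 degrees is -0.4.

```bash
echo '{"steps": [[-2, 0.2, 0, -0.1, 0.01], [-6, 0.7, 0, -0.2, 0.01], [-10, 1.2, 0, -0.3, 0.01], [-14, 1.7, 0, -0.4, 0.01], [-18, 2.2, 0, -0.5, 0.01], [-22, 2.7, 0, -0.5, 0.01], [-26, 3.2, 0, -0.5, 0.01], [-30, 3.7, 0, -0.5, 0.01]]}' > path.dat && python3 steer.py path.dat; echo '{"steps": [[-4, 0.4, 0, 0, 0.01], [-8, 0.8, 0, 0, 0.01], [-11, 1.2, 0, 0, 0.01], [-11.9, 1.3, 0, 0, 0.01], [-11.9, 1.3, 0, 0, 0.01], [-11.9, 1.3, 0, 0, 0.01]]}' > path.dat && python3 steer.py path.dat;python3 - <<'E'
from cell import env
from h import *
o=env.get_obs(); t=BC+Rb@[.028,-.028]; print(t,totool(o,[*t,.126]),78-o["tool_rot"][2])
c=env.read_camera("top"); cv2.imwrite("pics/t2.png",cv2.resize(c["color"][150:300,180:400],None,fx=3,fy=3))
E
```

```text
time_s: 22.05
tool_pos: [0.5584, -0.0853, 0.3964]
tool_rot: [-179.8, 0.0, 77.9]
force: [1.4, -0.3, -0.8]
grip_width: 0.0143
grasp_force: 30.0
time_s: 22.55
tool_pos: [0.5473, -0.2015, 0.397]
tool_rot: [-179.8, -0.1, 77.9]
force: [-0.3, 0.4, -2.0]
grip_width: 0.014
grasp_force: 30.0
[ 0.53796661 -0.19860966] [ 0.00037587 -0.0089526   0.27099139] 0.1181638539316765
```

Converted, -0.009 m is -0.9, -0.005 m is -0.5.

```bash
echo '{"steps": [[0, -0.5, 3, 0, 0.01], [0, -0.9, 7, 0, 0.01], [0, -0.9, 11, 0, 0.01], [0, -0.9, 15, 0, 0.01], [0, -0.9, 19, 0, 0.01], [0, -0.9, 22, 0, 0.01], [0, -0.9, 24.5, 0, 0.01], [0, -0.9, 26, 0, 0.01]]}' > path.dat && python3 steer.py path.dat; python3 f.py; echo '{"steps": [[0, 0, 0.4, 0, 0.01], [0, 0, 0.8, 0, 0.01], [0, 0, 1.1, 0, 0.01], [0, 0, 1.1, 0, 0.01], [0, 0, 1.1, 0, 0.01]]}' > path.dat && python3 steer.py path.dat; python3 f.py
```

```text
time_s: 23.27
tool_pos: [0.5375, -0.1964, 0.1354]
tool_rot: [-179.7, -0.1, 78.2]
force: [0.0, -0.1, -1.1]
grip_width: 0.0142
grasp_force: 30.0
  TOOL force [-0.07  0.05  1.08] pos [ -81.69  565.76 -138.11] torque [-0.01 -0.08 -0.02]
time_s: 23.68
tool_pos: [0.5398, -0.2, 0.129]
tool_rot: [179.9, 0.0, 77.9]
force: [-0.3, -0.1, -0.8]
grip_width: 0.014
grasp_force: 30.0
  TOOL force [-0.19 -0.27  0.76] pos [ -82.74  569.92 -127.92] torque [-0.03 -0.02 -0.03]
```

```bash
echo '{"steps": [[0, 0, 0.2, 0, 0.01], [0, 0, 0.4, 0, 0.01], [0, 0, 0.6, 0, 0.01], [0, 0, 0.6, 0, 0.01]]}' > path.dat && python3 steer.py path.dat; python3 f.py; echo '{"steps": [[0, 0, 0.2, 0, 0.01], [0, 0, 0.3, 0, 0.01], [0, 0, 0.3, 0, 0.01]]}' > path.dat && python3 steer.py path.dat; python3 f.py
```

```text
time_s: 24.02
tool_pos: [0.5388, -0.2002, 0.1216]
tool_rot: [-180.0, 0.0, 77.9]
force: [-0.9, -0.1, -1.5]
grip_width: 0.014
grasp_force: 30.0
  TOOL force [-0.3  -0.88  1.52] pos [ -82.71  568.72 -121.8 ] torque [-0.06 -0.03 -0.  ]
time_s: 24.27
tool_pos: [0.5389, -0.2001, 0.1186]
tool_rot: [-180.0, -0.0, 77.9]
force: [-0.0, 0.7, -1.9]
grip_width: 0.0139
grasp_force: 30.0
  TOOL force [ 0.69 -0.19  1.88] pos [ -82.69  568.86 -118.77] torque [-0.14  0.05  0.02]
```

Converted, -0.17 m is -17, -0.13 m is -13.

```bash
echo '{"steps": [[0, 0, 0, 0, 0.02], [0, 0, 0, 0, 0.03], [0, 0, 0, 0, 0.035], [0, 0, -1, 0, 0.035], [0, 0, -5, 0, 0.035], [0, 0, -9, 0, 0.035], [0, 0, -13, 0, 0.035], [0, 0, -17, 0, 0.035]]}' > path.dat && python3 steer.py path.dat; echo '{"steps": [[0, 0, -4, 0, 0.05], [0, 0, -8, 0, 0.05], [4, 0, -10, 0, 0.05], [8, 0, -10, 0, 0.05], [12, 0, -10, 0, 0.05], [16, 0, -10, 0, 0.05], [20, 0, -10, 0, 0.05], [24, 0, -10, 0, 0.05]]}' > path.dat && python3 steer.py path.dat;  python3 - <<'E'
from cell import env
from h import *
o=env.get_obs(); print(totool(o,[*P["bar"],.20]),72.9-o["tool_rot"][2])
c=env.read_camera("top"); s=env.read_camera("side"); a=cv2.resize(c["color"][170:270,270:370],None,fx=4,fy=4); b=cv2.resize(s["color"][120:220,210:310],None,fx=4,fy=4)
cv2.imwrite("pics/bin1.png",np.hstack([a,b]))
E
```

```text
time_s: 24.93
tool_pos: [0.5388, -0.1997, 0.2918]
tool_rot: [179.9, 0.0, 77.9]
force: [0.6, -1.3, -0.6]
grip_width: 0.0349
grasp_force: 0.0
time_s: 25.6
tool_pos: [0.5892, 0.0365, 0.3902]
tool_rot: [179.9, 0.0, 77.9]
force: [0.7, -0.6, 0.8]
grip_width: 0.0502
grasp_force: 0.0
[ 0.10035218 -0.02161151  0.19015476] -4.979217128660622
```

View pics/bin1.png

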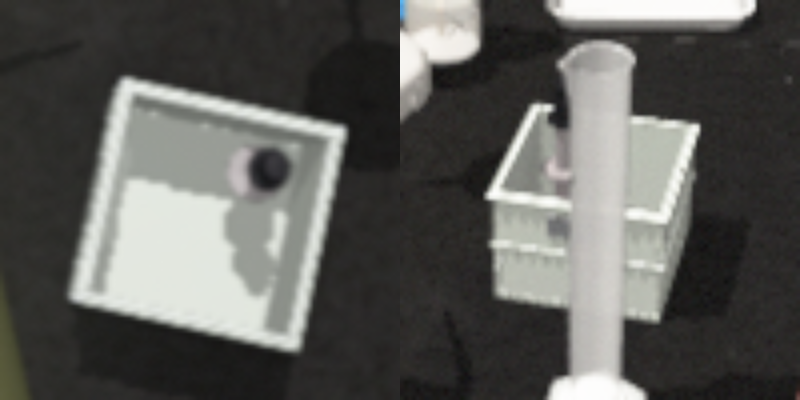

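The step post stands upright in the bin's far right corner (top crop about (265,170)), and the bin is undisturbed. Next I'll test the bar post.

Converted, -0.0216 m is -2.16, 0.19 m is 19, 5 degrees is 0.5.

```bash
echo '{"steps": [[4, -0.7, 0, 0.2, 0.05], [8, -1.6, 1, 0.5, 0.05], [10, -2.16, 4, 0.5, 0.05], [10, -2.16, 8, 0.5, 0.05], [10, -2.16, 12, 0.5, 0.05], [10, -2.16, 16, 0.5, 0.05], [10, -2.16, 19, 0.5, 0.05], [10, -2.16, 19, 0.5, 0.05]]}' > path.dat && python3 steer.py path.dat;echo '{"steps": [[0, 0, 0, 0, 0.05], [0, 0, 0, 0, 0.05]]}' > path.dat && python3 steer.py path.dat
python3 - <<'E'
from cell import env
from h import *
o=env.get_obs(); print(totool(o,[*P["bar"],.124]),72.9-o["tool_rot"][2])
E
```

```text
time_s: 26.37
tool_pos: [0.5855, 0.1345, 0.1928]
tool_rot: [-179.5, 0.3, 72.9]
force: [-0.3, -0.1, -0.2]
grip_width: 0.0499
grasp_force: 0.0
time_s: 26.53
tool_pos: [0.5905, 0.1372, 0.2015]
tool_rot: [179.8, -0.1, 72.9]
force: [1.4, 0.6, 0.8]
grip_width: 0.0499
grasp_force: 0.0
[ 0.00130539 -0.00172503  0.07751731] 0.019017330505576524
```

```bash
echo '{"steps": [[0, 0, 3, 0, 0.05], [0.1, 0, 6, 0, 0.05], [0.1, 0, 7.7, 0, 0.05], [0.1, 0, 7.7, 0, 0.05], [0.1, 0, 7.7, 0, 0.05], [0.1, 0, 7.7, 0, 0.02], [0.1, 0, 7.7, 0, 0.01], [0.1, 0, 7.7, 0, 0.01]]}' > path.dat && python3 steer.py path.dat 6; echo '{"steps": [[0, 0, 0, 0, 0.01], [0, 0, 0, 0, 0.01], [0, 0, 0, 0, 0.01], [0, 0, 0, 0, 0.01]]}' > path.dat && python3 steer.py path.dat;python3 f.py
echo '{"steps": [[0.05, 0, 0, 0, 0.01], [0.1, 0, 0, 0, 0.01], [0.15, 0, 0, 0, 0.01], [0.2, 0, 0, 0, 0.01], [0.25, 0, 0, 0, 0.01], [0.3, 0, 0, 0, 0.01], [0.3, 0, 0, 0, 0.01], [0.3, 0, 0, 0, 0.01]]}' > path.dat && python3 steer.py path.dat; python3 f.py
echo '{"steps": [[-0.1, 0, 0, 0, 0.01], [-0.2, 0, 0, 0, 0.01], [-0.3, 0, 0, 0, 0.01], [-0.4, 0, 0, 0, 0.01], [-0.5, 0, 0, 0, 0.01], [-0.6, 0, 0, 0, 0.01], [-0.6, 0, 0, 0, 0.01], [-0.6, 0, 0, 0, 0.01]]}' > path.dat && python3 steer.py path.dat; python3 f.py
```

```text
time_s: 27.2
tool_pos: [0.5907, 0.1382, 0.124]
tool_rot: [179.8, -0.1, 72.9]
force: [0.1, -0.0, 0.7]
grip_width: 0.0374
grasp_force: 0.0
time_s: 27.53
tool_pos: [0.5898, 0.138, 0.1228]
tool_rot: [179.9, -0.0, 72.9]
force: [-1.4, 0.5, 5.3]
grip_width: 0.028
grasp_force: 6.0
  TOOL force [ 0.1  -1.49 -5.35] pos [ 305.38  523.32 -122.13] torque [ 0.15 -0.13 -0.04]
time_s: 28.2
tool_pos: [0.5905, 0.1394, 0.1226]
tool_rot: [180.0, 0.1, 72.9]
force: [-2.4, -2.7, 6.4]
grip_width: 0.0276
grasp_force: 6.0
  TOOL force [-3.33 -1.53 -6.41] pos [ 306.99  523.19 -123.04] torque [ 0.27 -0.78 -0.  ]
time_s: 28.87
tool_pos: [0.5892, 0.1365, 0.1225]
tool_rot: [179.9, -0.2, 73.0]
force: [2.2, 4.3, 5.3]
grip_width: 0.0279
grasp_force: 6.0
  TOOL force [ 4.78  0.86 -5.26] pos [ 303.55  523.52 -120.96] torque [-0.22  1.14 -0.  ]
```

```bash
echo '{"steps": [[0.15, 0, 0, 0, 0.02], [0.3, 0, 0, 0, 0.05], [0.3, 0, 0, 0, 0.05], [0.3, 0, 0, 0, 0.05], [0.3, 0, -2.5, 0, 0.05], [0.3, 0, -4.5, 0, 0.05], [0.3, 0, -4.5, 0, 0.05]]}' > path.dat && python3 steer.py path.dat; echo '{"steps": [[0, -3.5, 0, 0, 0.05], [0, -7, 0, 0, 0.05], [0, -8, 0, 0, 0.05], [0, -8, 2, 0, 0.05], [0, -8, 4.5, 0, 0.05], [0, -8, 4.5, 0, 0.05], [0, -8, 4.5, 0, 0.03], [0, -8, 4.5, 0, 0.01]]}' > path.dat && python3 steer.py path.dat && echo '{"steps": [[0, 0, 0, 0, 0.01], [0, 0, 0, 0, 0.01], [0, 0, 0, 0, 0.01], [0, 0, 0, 0, 0.01], [0, 0, 0, 0, 0.01], [0, 0, 0, 0, 0.01]]}' > path.dat && python3 steer.py path.dat 6;python3 f.py
echo '{"steps": [[0.05, 0, 0, 0, 0.01], [0.1, 0, 0, 0, 0.01], [0.15, 0, 0, 0, 0.01], [0.2, 0, 0, 0, 0.01], [0.25, 0, 0, 0, 0.01], [0.3, 0, 0, 0, 0.01], [0.3, 0, 0, 0, 0.01], [0.3, 0, 0, 0, 0.01]]}' > path.dat && python3 steer.py path.dat; python3 f.py
echo '{"steps": [[-0.1, 0, 0, 0, 0.01], [-0.2, 0, 0, 0, 0.01], [-0.3, 0, 0, 0, 0.01], [-0.4, 0, 0, 0, 0.01], [-0.5, 0, 0, 0, 0.01], [-0.6, 0, 0, 0, 0.01], [-0.6, 0, 0, 0, 0.01], [-0.6, 0, 0, 0, 0.01]]}' > path.dat && python3 steer.py path.dat; python3 f.py
```

```text
time_s: 29.45
tool_pos: [0.591, 0.1379, 0.17]
tool_rot: [179.8, -0.1, 72.9]
force: [0.7, 0.0, 0.2]
grip_width: 0.0494
grasp_force: 0.0
time_s: 30.12
tool_pos: [0.5132, 0.1613, 0.1223]
tool_rot: [-180.0, -0.0, 72.9]
force: [0.3, 0.6, -0.3]
grip_width: 0.043
grasp_force: 0.0
time_s: 30.62
tool_pos: [0.5135, 0.1616, 0.1226]
tool_rot: [179.9, -0.0, 72.9]
force: [-0.6, -0.1, 4.7]
grip_width: 0.0239
grasp_force: 6.0
  TOOL force [-0.29 -0.53 -4.67] pos [ 305.42  443.44 -121.94] torque [ 0.04 -0.07 -0.02]
time_s: 31.28
tool_pos: [0.514, 0.163, 0.1224]
tool_rot: [180.0, 0.1, 72.9]
force: [-1.5, -4.2, 6.7]
grip_width: 0.0238
grasp_force: 6.0
  TOOL force [-4.44 -0.25 -6.68] pos [ 306.92  443.18 -122.95] torque [ 0.24 -0.77  0.03]
time_s: 31.95
tool_pos: [0.5127, 0.16, 0.1224]
tool_rot: [179.9, -0.2, 72.9]
force: [2.7, 5.5, 3.2]
grip_width: 0.0238
grasp_force: 6.0
  TOOL force [ 6.07  1.   -3.19] pos [ 303.61  443.42 -120.97] torque [-0.16  1.12  0.03]
```

Converted, -0.045 m is -4.5, -0.025 m is -2.5.

```bash
echo '{"steps": [[0.15, 0, 0, 0, 0.02], [0.3, 0, 0, 0, 0.05], [0.3, 0, 0, 0, 0.05], [0.3, 0, 0, 0, 0.05], [0.3, 0, -2.5, 0, 0.05], [0.3, 0, -4.5, 0, 0.05], [0.3, 0, -4.5, 0, 0.05]]}' > path.dat && python3 steer.py path.dat; echo '{"steps": [[3.5, 0, 0, 0, 0.05], [7, 0, 0, 0, 0.05], [8, 0, 0, 0, 0.05], [8, 0, 2, 0, 0.05], [8, 0, 4.5, 0, 0.05], [8, 0, 4.5, 0, 0.05], [8, 0, 4.5, 0, 0.03], [8, 0, 4.5, 0, 0.01]]}' > path.dat && python3 steer.py path.dat && echo '{"steps": [[0, 0, 0, 0, 0.01], [0, 0, 0, 0, 0.01], [0, 0, 0, 0, 0.01], [0, 0, 0, 0, 0.01], [0, 0, 0, 0, 0.01], [0, 0, 0, 0, 0.01]]}' > path.dat && python3 steer.py path.dat 6;python3 f.py
echo '{"steps": [[0.05, 0, 0, 0, 0.01], [0.1, 0, 0, 0, 0.01], [0.15, 0, 0, 0, 0.01], [0.2, 0, 0, 0, 0.01], [0.25, 0, 0, 0, 0.01], [0.3, 0, 0, 0, 0.01], [0.3, 0, 0, 0, 0.01], [0.3, 0, 0, 0, 0.01]]}' > path.dat && python3 steer.py path.dat; python3 f.py
echo '{"steps": [[-0.1, 0, 0, 0, 0.01], [-0.2, 0, 0, 0, 0.01], [-0.3, 0, 0, 0, 0.01], [-0.4, 0, 0, 0, 0.01], [-0.5, 0, 0, 0, 0.01], [-0.6, 0, 0, 0, 0.01], [-0.6, 0, 0, 0, 0.01], [-0.6, 0, 0, 0, 0.01]]}' > path.dat && python3 steer.py path.dat; python3 f.py
```

```text
time_s: 32.53
tool_pos: [0.5146, 0.1615, 0.1697]
tool_rot: [179.8, -0.1, 72.9]
force: [1.4, 0.8, 0.4]
grip_width: 0.0484
grasp_force: 0.0
time_s: 33.2
tool_pos: [0.5366, 0.2375, 0.1222]
tool_rot: [-180.0, 0.0, 72.9]
force: [-0.1, 0.0, -0.1]
grip_width: 0.043
grasp_force: 0.0
time_s: 33.7
tool_pos: [0.5369, 0.2378, 0.1226]
tool_rot: [179.9, -0.0, 72.9]
force: [-1.0, -1.5, 4.8]
grip_width: 0.02
grasp_force: 6.0
  TOOL force [-1.67 -0.49 -4.82] pos [ 385.25  443.33 -122.07] torque [-0.   -0.22 -0.02]
time_s: 34.37
tool_pos: [0.5375, 0.2395, 0.1224]
tool_rot: [180.0, 0.1, 72.9]
force: [-1.8, -3.4, 7.3]
grip_width: 0.0202
grasp_force: 6.0
  TOOL force [-3.81 -0.72 -7.32] pos [ 387.04  443.14 -123.06] torque [ 0.16 -0.81 -0.03]
time_s: 35.03
tool_pos: [0.5362, 0.2364, 0.1223]
tool_rot: [179.9, -0.2, 72.9]
force: [3.2, 4.5, 0.5]
grip_width: 0.02
grasp_force: 6.0
  TOOL force [ 5.23  1.77 -0.47] pos [ 383.68  443.44 -120.58] torque [-0.35  1.05  0.02]
```

```bash
echo '{"steps": [[0.15, 0, 0, 0, 0.02], [0.3, 0, 0, 0, 0.05], [0.3, 0, 0, 0, 0.05], [0.3, 0, 0, 0, 0.05], [0.3, 0, -2.5, 0, 0.05], [0.3, 0, -6.5, 0, 0.05], [0.3, 0, -10.5, 0, 0.05], [0.3, 0, -14.5, 0, 0.05]]}' > path.dat && python3 steer.py path.dat; echo '{"steps": [[0, 0, -4, 0, 0.05], [0, 0, -8, 0, 0.05], [0, 0, -12, 0, 0.05], [-4, -2, -12, 0, 0.05], [-8, -5, -12, 0, 0.05], [-8, -5, -12, 0, 0.05], [-8, -5, -12, 0, 0.05], [-8, -5, -12, 0, 0.05]]}' > path.dat && python3 steer.py path.dat
python3 - <<'E'
from cell import env
from h import *
s=env.read_camera("side")["color"];t=env.read_camera("top")["color"]
a=cv2.resize(s[210:340,170:300],(400,400),interpolation=cv2.INTER_CUBIC)
b=cv2.resize(t[165:265,280:380],(400,400),interpolation=cv2.INTER_CUBIC)
cv2.imwrite("pics/end.png",np.hstack([a,b]))
E
```

```text
time_s: 35.7
tool_pos: [0.5355, 0.2369, 0.2675]
tool_rot: [-179.9, 0.1, 72.9]
force: [0.6, -0.4, -0.8]
grip_width: 0.0488
grasp_force: 0.0
time_s: 36.37
tool_pos: [0.465, 0.1751, 0.3868]
tool_rot: [179.9, 0.1, 72.8]
force: [-0.1, -0.7, 0.1]
grip_width: 0.0502
grasp_force: 0.0
```

View pics/end.png

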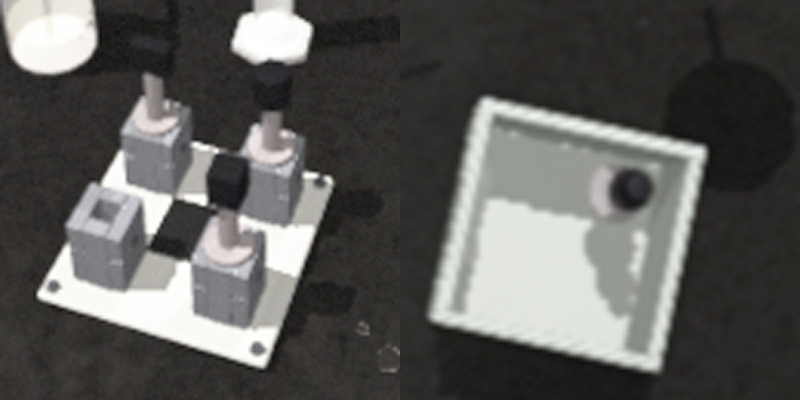

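The round, bar and square posts are seated upright with their flanges flat on the bosses. The step socket at (105,212) is empty, and the step post stands in the bin at (630,187).

```bash
python3 -c "
from cell import env
print(env.sign_off())"
```

```text
the job is handed in; nothing more can be done
None
```

Job handed in at about 36 s, verdict not shown: only the slim-headed (step) post tested loose (about 5.8 mm at ±1.9 N) and it now stands foot down in the bin; round, bar and square tested firm (about 3.4 mm at ±4 to 5 N) and are still seated.

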